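# Hold the guard pen's gate ajar past its sagging bolt

## Task

The gate of the small bench pen is locked by a worn barrel bolt. Lift the grey stop saddle up off the bolt's bar and set it down on the worktop beside the pen, without dropping it. Then take the bolt by its knob, lift it a little so that its sagging head clears the keeper's bent-up lip while you draw it fully back without forcing it, swing the gate about 20 degrees open towards you against its closing spring, and finish still gripping the knob, holding the gate ajar; leave the other things where they stand.

Things in the scene. Friction and masses are not known exactly. Their poses are not given: they have to be found in the camera images.
- guard: Fixed bench pen, grey posts and clear walls, 300 mm wide, 120 mm deep, posts 145 mm high, turned up to 0.25 rad. Origin on the worktop under the middle of the shut gate; x points into the pen (away from the robot), y left along the gate, z up. All guard coordinates below are in this frame. Side walls at y = +-144 mm. Left of it the worktop is free at y 170 to 240 mm.
- saddle: Loose grey U-shaped block hung astride the bolt's bar, 60 g, 36 mm (x) by 40 mm (y, along the bar) by 50 mm high; origin mid-underside, at guard z 151 mm. Two legs 20 mm long flank the bar with 3.5 mm play; the solid part above is gripped across the 36 mm. It lies between knob stem and inner guide and stops the bolt after about 20 mm of draw; raise it over 22 mm to free it.
- saddle_mid (a point): Centre of the saddle, 25 mm above its underside.
- bolt: The barrel bolt, a loose steel square bar 12x12 mm, 190 mm long, along guard y, 0.25 kg, with an upright knob: stem 10 mm thick, on top a dark cylinder of 22 mm diameter, 26 mm high. Origin on the bar's axis under the knob; at rest at guard x 0, y about -60, z 165 mm. At its right end a head 22 mm wide, 27 mm high, 8 mm long, at y -70 mm from the knob, and a 14 mm nose beyond it.
- knob_grip (a point): Centre of the knob's cylinder, 49 mm above the bar's axis (214 mm above the worktop at rest). Grip from above, e.g. with the fingers either side along the bar. The bar runs on top of the gate through two worn guide loops at guard y -75 and +9 mm (22 mm wide in x, tops at z 187 mm), which leave it 1 mm of play sideways and let it rise 12 mm.
- bolt_seat (a point): Where the knob_grip point is when the bolt is fully home; turns with the gate, axes as the guard's when shut. knob_grip's y in this frame is the draw: 0 home, 47 mm fully back, where the head meets the outer guide; its z is the lift. The head hangs 5.5 mm below the lip's top: the bolt must be up 7 to 11 mm while the draw goes from 4 to 20 mm, else it jams at about 6. The gate is free past 33 mm.
- gate (a joint): Opening angle of the gate in rad, 0 shut, growing as it swings towards the robot (20 degrees is 0.35). Vertical hinge axis at guard x 0, y +125 mm (left post); rail top at z 145 mm, lower edge at z 25 mm, 18 mm thick. A spring shuts it: 0.36 N m when shut, 0.57 N m at 0.35 rad.
- keeper: Fixed dark steel channel on the right post, open at the top, 33 mm long, walls up to z 190 mm, with a bent-up lip across its inner end at guard y -118 mm, lip top at z 157 mm. Its origin is that of the guard.
- jar_green: Small round jar, 48 mm wide, 49 mm high, right of the pen (about 230 mm from the pen's middle). Leave it alone.
- bur_block: Small block with burs, 34x62x56 mm, left of the pen, about 295 mm from the pen's middle. Leave it alone.
- pol_wheel: Flat rubber polishing wheel, 40 mm wide, 10 mm high, lying in front of the gate. Leave it alone.
- wax_sheets: Stack of rose wax sheets, 59x84x8 mm, at the front right of the worktop. Leave it alone.
- spray_small: Slim white bottle with a blue cap, 40 mm wide, 108 mm high, far left. Leave it alone.
- bottle_white: White bottle with a blue cap, 42 mm wide, 93 mm high, far right. Leave it alone.
There are look-alikes about, which are no part of the job. What is shaped like the saddle but brown is not meant.

How it is judged:
On the way, in this order (a step that is already met when the one before it is completed fails the run):
1. the saddle has been lifted off the bar and stands or lies released on the worktop, clear of the pen (height (world z) of saddle_mid below 0.035 m and contact force between the fingers and saddle below 0.1 N and contact force between saddle and guard below 0.1 N and linear speed of saddle below 0.03 m/s), for 0.2 s.
2. the bolt is drawn fully back (at least 38 of 47 mm) by its knob (y of knob_grip in the frame of bolt_seat above 0.038 m and contact force between the fingers and bolt above 0.5 N), for 0.1 s.
At the end, for the whole second after the job is handed in: The gate stands still between 0.22 and 0.48 rad (13 to 27 degrees) open with the bolt at least 36 mm drawn, the fingers bear on the bolt with more than 1 N, and the saddle rests on the worktop (its centre below 35 mm), touching neither pen nor fingers (all of step 1 and value of joint gate between 0.22 and 0.48 rad and velocity of joint gate between -0.05 and 0.05 rad/s and y of knob_grip in the frame of bolt_seat above 0.036 m and contact force between the fingers and bolt above 1 N); the arm keeps its last pose, push and grip.
It fails at once if the saddle is dropped: falling free of the fingers faster than 0.6 m/s while its centre is more than 55 mm up (height (world z) of saddle_mid above 0.055 m and linear speed of saddle above 0.6 m/s and contact force between the fingers and saddle below 0.01 N).
It fails at once if the bolt is forced: more than 35 N on the keeper (contact force between keeper and anything else above 35 N).
It fails at once if one of the other things is shifted by more than 40 mm (distance of any of jar_green, bur_block, pol_wheel, wax_sheets, spray_small, bottle_white from where it was at the start of the episode above 0.04 m).
It also fails if it takes over 51 s, if anything falls off the work surface, if the arm or the gripper's body presses on something with over 40 N, if the wrist force passes 120 N, or if a joint passes its speed limit or range.

## Robot

A 6-joint arm with a two-finger parallel gripper is mounted at the origin on a cart in front of the work surface, level with it; the furniture and walls round the work are solid. World frame = base frame: x ahead of the robot, y to its left, z up, the work surface at z = 0. Lengths are in m, angles in rad, forces in N, time in s.
With the tool pointing down it reaches from about 0.425 to 0.95 m from the base axis. Payload 3.5 kg.
Tool frame: the origin (TCP) lies midway between the tips of the shut fingers; the grasp point (between the pads) lies 19 mm behind it; z points along the fingers, y is the line along which they close (so a half turn about z gives the same grasp; the last joint's range is limited). The gripper opens to 85 mm and grips with 20 to 120 N. Pads are 22 mm wide; open, the fingers measure 114 mm over their backs; the gripper's body (76 mm by 85 mm) begins 54 mm behind the grasp point. The pads swing forward as they close: fully open they stand 13 mm farther back than shut.
Start: joints at [-1.269, 0.286, 1.577, -0, 1.279, -0.15], TCP at [0.295, -0.607, 0.231] pointing down, gripper open.
Joint ranges: [-2.77, 2.77], [-0.9, 2.22], [0.21, 2.48], [-1.53, 4.67], [0.24, 2.81], [-2.84, 2.84]. Speed limits (rad/s): [2.79, 2.79, 3.14, 3.14, 3.14, 3.14].

## Interface

Orientations are given as a unit quaternion [x, y, z, w].
In Python, from plant import ctrl gives the robot as it stands.
- The arm moves only by the tool send_rows, never from a script. Its argument "series" is a list that holds one entry, the list of rows, each a list of 7 numbers: the shift along the tool's x, y, z in cm, then the turn, a rotation vector about the tool's x, y, z in rad, then the opening, from -1 (shut) to 1 (fully open). In form: [[[x, y, z, rx, ry, rz, jaw], ...]]. A call has 1 to 10 rows; each row shifts and turns the commanded pose from where the row before left it, along the tool's axes as they then stand; what a row does not reach is not made up. A row lasts 1/8 s, in which the tool goes at most 62.5 mm and 10.7 degrees, less where a joint would pass 70% of its speed; a pose out of reach is approached as far as the arm can. A call is refused whole if a number of a shift passes 6.25 or a number of a turn 0.188, either way. A call with a gripper value outside its range is refused whole. The fingers move at their own pace and stop on an object; "force" is the grip in N (left out, the last holds). Time passes only in rows, so rows that do not move let the fingers close. It gives the time, the measured TCP pose, the force, the opening and the grip force at its end, in the units of the state.
- ctrl.get_state(): the state, without advancing time (a new reading comes with each control period).
- ctrl.read_camera(name): name is "scene" or "top"; returns a dict with "img" (480x640x3 uint8, red, green, blue), "fx", "fy", "cx", "cy" (pixels), "R" (3x3) and "t" (3): a world point X has camera coordinates R X + t. Camera axes: x right, y down, z forward; pixel columns grow to the right and rows downward; lengths in m; the calibration is good to about 2 mm. A picture is of the moment at which its call begins. There is no depth.
- ctrl.sign_off(): hands the job in; it is judged then, once.
The state is a dict: "time": time; "qpos": joint angles; "dq": joint speeds; "joint_efforts": joint torques, N m; "eef_pos": TCP position; "tcp_rot": TCP orientation; "contact_force": force on the tool from outside, world axes, zero at the start; "wrist_torque": the same for the moment, N m; "opening": opening from 0.0 (shut) to 1.0 (fully open); "finger_force": force on a finger pad.
Only numpy, scipy, OpenCV 4.12 (cv2) and the standard library are available. Lean on these libraries where they do the work, as an engineer would, in place of code of your own. Each camera call takes 0.05 s, during which the arm holds its last target. There are 200 camera calls.

## Working session

There is one attempt and no reset: what is moved stays moved. The work goes in short steps, Python scripts to look and compute and a tool call to move; the robot and the scene stay as the last step left them, time stands still between calls to the robot, and variables do not carry over. Pictures are saved under pics/ and viewed, at most 11 in all, crops included, and the job is handed in when it is done.

Besides the shell and the picture viewer there is one more tool, called after ">>>" as name(argument=value, ...) on one line, values as JSON. send_rows: Moves the arm, as the interface text tells. Its arguments: {"type":"object","properties":{"series":{"type":"array"},"force":{"type":"number"}},"required":["series"]}

```bash
mkdir -p pics; ls; python3 - <<'E'
from plant import ctrl
import cv2, numpy as np
for n in ("scene","top"):
    c=ctrl.read_camera(n); cv2.imwrite(f"pics/{n}0.png",c["img"][:,:,::-1])
    print(n,c["fx"],c["fy"],c["cx"],c["cy"],np.round(c["R"],4).tolist(),np.round(c["t"],4).tolist())
print(ctrl.get_state())
E
```

```text
pics
scene 433.7029161588531 433.7029161588531 322.69083039546683 237.17678785213434 [[-0.5032, -0.864, -0.0193], [-0.5333, 0.3281, -0.7797], [0.6799, -0.382, -0.6259]] [0.2441, 0.3904, 0.8515]
top 618.0253413311325 618.0253413311325 333.0467539386932 237.05763364716879 [[0.0278, -0.9995, 0.0135], [-0.9945, -0.029, -0.101], [0.1014, -0.0106, -0.9948]] [-0.0486, 0.4936, 1.6421]
{'time': 0.1, 'qpos': array([-1.26899590e+00,  2.87088405e-01,  1.57805485e+00,  1.24525252e-05,
        1.27858815e+00, -1.49991335e-01]), 'dq': array([ 0.0005489 , -0.00060102, -0.00330027,  0.00060181, -0.00118905,
       -0.00117134]), 'joint_efforts': array([ 1.46430457e-04, -4.07298374e+01, -2.93700367e+01, -1.74628562e-04,
        3.41583946e-03,  5.78873610e-06]), 'eef_pos': array([ 0.29454446, -0.60667838,  0.23006481]), 'tcp_rot': array([ 9.74593685e-01,  2.23977691e-01, -7.51492153e-05, -1.06674733e-03]), 'contact_force': array([ 0.06057   , -0.13890021, -0.42890476]), 'wrist_torque': array([-0.03218268, -0.04253301,  0.01740071]), 'finger_force': 0.0, 'opening': 0.9992347818025531}
```

View pics/scene0.png

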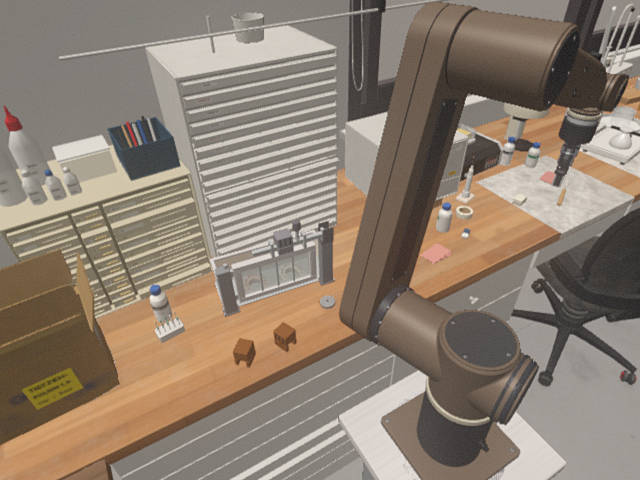

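View pics/top0.png

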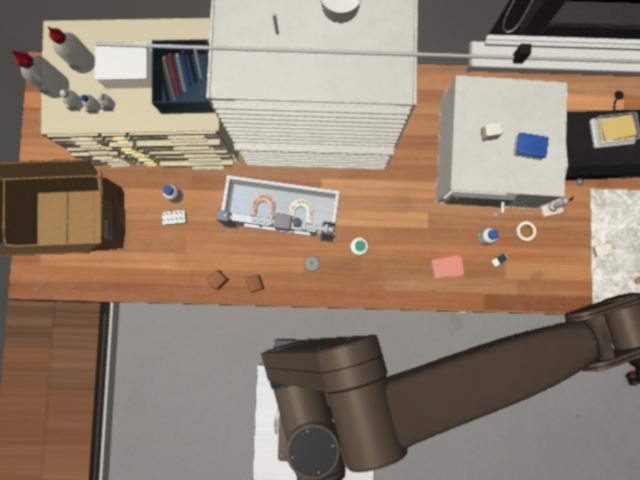

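The top view shows the pen with its gate posts at about (223,216) and (328,230). The grey saddle is on the bar at about (283,222), with the knob to its right at about (297,222). The saddle-shaped things are this grey one at top (283,222) and two brown ones at (217,280) and (254,283). Only the grey one fits: it is the right colour and sits on the bar. I'll confirm it in an enlarged crop.

```bash
python3 - <<'E'
import cv2, numpy as np
a=cv2.imread("pics/scene0.png")[205:325,205:345]; b=cv2.imread("pics/top0.png")[165:255,210:345]
a=cv2.resize(a,(700,600),interpolation=cv2.INTER_CUBIC); b=cv2.resize(b,(800,533),interpolation=cv2.INTER_CUBIC)
cv2.imwrite("pics/cs.png",a);cv2.imwrite("pics/ct.png",b)
E
```

```text
(no output)
```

View pics/cs.png

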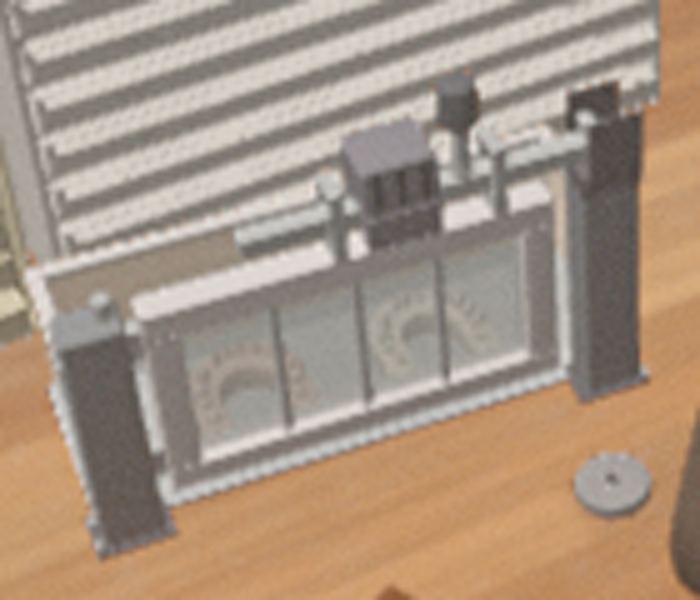

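View pics/ct.png

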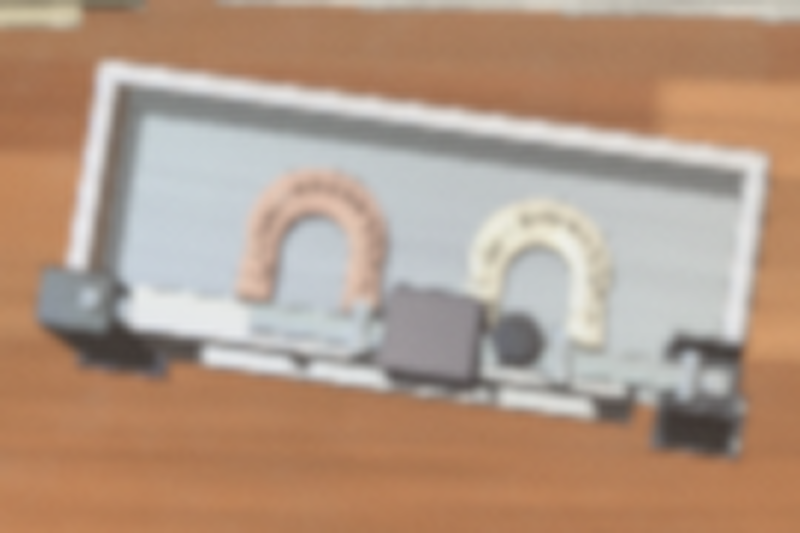

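The crops confirm the saddle. It is a grey U block on the bar, with its top face centred at top px (282.6,221.5) and scene px (283,235). The dark knob's top is at top px (297.4,222) and scene px (296.6,221.4). The other lumps are brown.

```bash
cat > h.py <<'E'
from plant import ctrl
import numpy as np, cv2
from scipy.spatial.transform import Rotation as Ro
def ray(c,u,v):
    d=c["R"].T@np.array([(u-c["cx"])/c["fx"],(v-c["cy"])/c["fy"],1.]); return -c["R"].T@c["t"],d
def plane(c,u,v,z):
    o,d=ray(c,u,v); return o+d*(z-o[2])/d[2]
def tri(c1,p1,c2,p2):
    o1,d1=ray(c1,*p1);o2,d2=ray(c2,*p2)
    s=np.linalg.lstsq(np.c_[d1,-d2],o2-o1,rcond=None)[0]
    a,b=o1+d1*s[0],o2+d2*s[1]; return (a+b)/2,np.linalg.norm(a-b)
def rep():
    s=ctrl.get_state(); print(s["time"],s["eef_pos"].round(4),s["tcp_rot"].round(4),"F",s["contact_force"].round(1),"op",round(s["opening"],3),round(s["finger_force"],1)); return s
E
python3 - <<'E'
from h import *
t=ctrl.read_camera("top");s=ctrl.read_camera("scene")
k=5.926
ct=lambda u,v:(210+(u+.5)/k-.5,165+(v+.5)/k-.5)
cs=lambda u,v:(205+(u+.5)/5-.5,205+(v+.5)/5-.5)
W=[plane(t,*ct(*p),.15) for p in((105,68),(765,157))]; d=W[0]-W[1]; print("backwall",W,np.linalg.norm(d),"yaw",np.arctan2(-d[0],d[1]))
# masks in the top image
im=t["img"].astype(int); g=im.max(2); 
sub=g[200:245,268:312]; hsv=cv2.cvtColor(t["img"],cv2.COLOR_RGB2HSV)
m=((g>75)&(g<125)&(im.max(2)-im.min(2)<22)).astype(np.uint8)
n,l,st,ce=cv2.connectedComponentsWithStats(m[205:240,270:310]);
for i in range(1,n):
    if st[i,4]>40:
        P=np.argwhere(l==i)[:,::-1]+[270,205]; print(st[i]+[270,205,0,0,0],ce[i]+[270,205],cv2.minAreaRect(P.astype(np.float32)))
print("saddle top",plane(t,*ct(430,335),.201),"tri",tri(t,ct(430,335),s,cs(388,148)))
print("knob top",plane(t,*ct(518,336),.227),"tri",tri(t,ct(518,336),s,cs(458,82)))
for p in((388,290),(490,303),(475,383),(380,372)): print(plane(t,*ct(*p),.201))
# left post top / right keeper
print("Lpost",plane(t,*ct(92,298),.145),"knob green px",[int(x) for x in im[221,297]],[int(x) for x in im[221,282]])
print("pol",plane(t,311.5,263.5,.01),"bur",plane(t,174,217,.056))
E
```

```text
backwall [array([0.62839285, 0.23697443, 0.15      ]), array([ 0.59862295, -0.04405262,  0.15      ])] 0.28259944400287806 yaw -0.10553889426522678
[275 217  27  14 120] [291.26666667 224.51666667] ((288.7640380859375, 225.52249145507812), (12.083976745605469, 24.90995216369629), 57.9946174621582)
saddle top [0.51195031 0.09142054 0.201     ] tri (array([0.5124349 , 0.09183257, 0.1979736 ]), np.float64(0.00043272489660813756))
knob top [0.50932228 0.05430348 0.227     ] tri (array([0.50951689, 0.05423561, 0.22461197]), np.float64(0.0004232300865822554))
[0.52994153 0.10920587 0.201     ]
[0.52582709 0.06744361 0.201     ]
[0.49280539 0.07241101 0.201     ]
[0.49617545 0.11120167 0.201     ]
Lpost [0.53052506 0.2388334  0.145     ] knob green px [103, 103, 105] [152, 147, 150]
pol [0.42260491 0.02173544 0.01      ] bur [0.53268085 0.38830371 0.056     ]
```

>>> send_rows(series=[[[0, 0, -1.4, 0, 0, -0.169, 1], [0, 0, -1.4, 0, 0, -0.169, 1], [0, 0, -1.4, 0, 0, -0.169, 1], [0, 0, -1.4, 0, 0, -0.169, 1], [0, 0, -1.4, 0, 0, -0.169, 1], [0, 0, -1.4, 0, 0, -0.169, 1], [3, 0.6, 0, 0, 0, 0, 1], [5, 1, 0, 0, 0, 0, 1], [5, 1, 0, 0, 0, 0, 1], [5, 1, 0, 0, 0, 0, 1]]])

```text
time: 1.45
eef_pos: [0.3496, -0.4304, 0.315]
tcp_rot: [0.743, 0.669, 0.0, -0.0]
contact_force: [1.1, 0.3, 0.5]
opening: 1.002
finger_force: 0.0
```

>>> send_rows(series=[[[5, 1, 0, 0, 0, 0, 1], [5, 1, 0, 0, 0, 0, 1], [5, 1, 0, 0, 0, 0, 1], [5, 1, 0, 0, 0, 0, 1], [5, 1, 0, 0, 0, 0, 1], [5, 1, 0, 0, 0, 0, 1], [5, 1, 0, 0, 0, 0, 1], [5, 1, 0, 0, 0, 0, 1], [5, 1, 0, 0, 0, 0, 1], [0, 0, 0, 0, 0, 0, 1]]])

```text
time: 2.7
eef_pos: [0.4862, 0.009, 0.3152]
tcp_rot: [0.741, 0.671, 0.0, -0.0]
contact_force: [0.1, -0.4, 0.0]
opening: 1.0
finger_force: 0.0
```

```bash
cat >> h.py <<'E'
def go(T,ang):
    """shift (cm) in tool axes to T, and world yaw of tool y left to ang"""
    s=rep(); R=Ro.from_quat(s["tcp_rot"]).as_matrix(); print("shift cm",(R.T@(np.array(T)-s["eef_pos"])*100).round(2),
      "yaw err",round(ang-np.arctan2(R[1,1],R[0,1]),4),"tilt",R[:2,2].round(4))
E
python3 -c "
from h import *
go([.512,.0914,.165],-.105)"
```

```text
2.7 [0.4862 0.009  0.3152] [ 7.414e-01  6.710e-01  1.000e-04 -3.000e-04] F [ 0.1 -0.4  0. ] op 1.0 0.0
shift cm [ 8.45  1.75 15.02] yaw err -0.0054 tilt [-0.0003  0.0006]
```

>>> send_rows(series=[[[4.2, 0.9, 0, 0, 0, 0.005, 1], [4.25, 0.85, 0, 0, 0, 0, 1], [0, 0, 3, 0, 0, 0, 1], [0, 0, 3, 0, 0, 0, 1], [0, 0, 0, 0, 0, 0, 1], [0, 0, 0, 0, 0, 0, 1]]])

```text
time: 3.45
eef_pos: [0.5131, 0.0876, 0.2566]
tcp_rot: [0.745, 0.667, 0.001, 0.001]
contact_force: [0.2, -0.1, 0.4]
opening: 0.998
finger_force: 0.0
```

```bash
python3 -c "
from h import *
go([.512,.0914,.165],-.105)
a=ctrl.read_camera('top')['img'][165:265,200:350,::-1];b=ctrl.read_camera('scene')['img'][165:265,210:360,::-1]
cv2.imwrite('pics/g1.png',np.vstack([cv2.resize(x,(450,300),interpolation=2) for x in (a,b)]))"
```

```text
3.45 [0.5131 0.0876 0.2566] [7.452e-01 6.668e-01 5.000e-04 6.000e-04] F [ 0.2 -0.1  0.4] op 0.998 0.0
shift cm [ 0.37 -0.16  9.16] yaw err 0.006 tilt [ 0.0016 -0.0002]
```

View pics/g1.png

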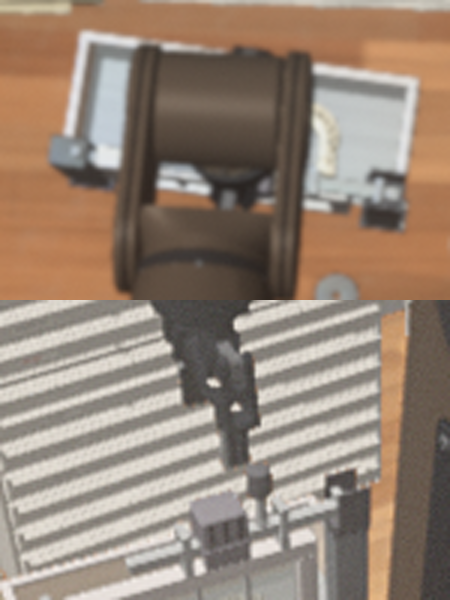

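The pictures show the open gripper above the bar, at scene-crop px (235,460), between and above the saddle (218,520) and the knob (258,480). I'll descend.

>>> send_rows(series=[[[0.35, -0.15, 2, 0, 0, 0, 1], [0, 0, 2, 0, 0, 0, 1], [0, 0, 2, 0, 0, 0, 1], [0, 0, 2, 0, 0, 0, 1], [0, 0, 1.1, 0, 0, 0, 1], [0, 0, 0, 0, 0, 0, 1]]])

```text
time: 4.3
eef_pos: [0.5114, 0.0917, 0.1644]
tcp_rot: [0.745, 0.667, -0.0, -0.0]
contact_force: [0.1, -0.3, 0.8]
opening: 0.998
finger_force: 0.0
```

```bash
python3 -c "
from h import *
go([.512,.0914,.165],-.105)
c=ctrl.read_camera('scene')
f=lambda X:(lambda p:(c['fx']*p[0]/p[2]+c['cx'],c['fy']*p[1]/p[2]+c['cy']))(c['R']@np.array(X)+c['t'])
for z in (.165,.2,.22):
  print([np.round(f([.512+.9945*d,.0914-.105*d,z])).tolist() for d in (-.043,0,.043)])
cv2.imwrite('pics/g2.png',cv2.resize(c['img'][165:265,220:340,::-1],(720,600),interpolation=2))"
```

```text
4.3 [0.5114 0.0917 0.1644] [ 7.450e-01  6.671e-01 -2.000e-04 -1.000e-04] F [ 0.1 -0.3  0.8] op 0.998 0.0
shift cm [-0.03  0.06 -0.06] yaw err 0.0052 tilt [-0.0004 -0.    ]
[[290.0, 255.0], [284.0, 245.0], [278.0, 235.0]]
[[289.0, 244.0], [282.0, 234.0], [276.0, 224.0]]
[[288.0, 237.0], [282.0, 227.0], [276.0, 217.0]]
```

View pics/g2.png

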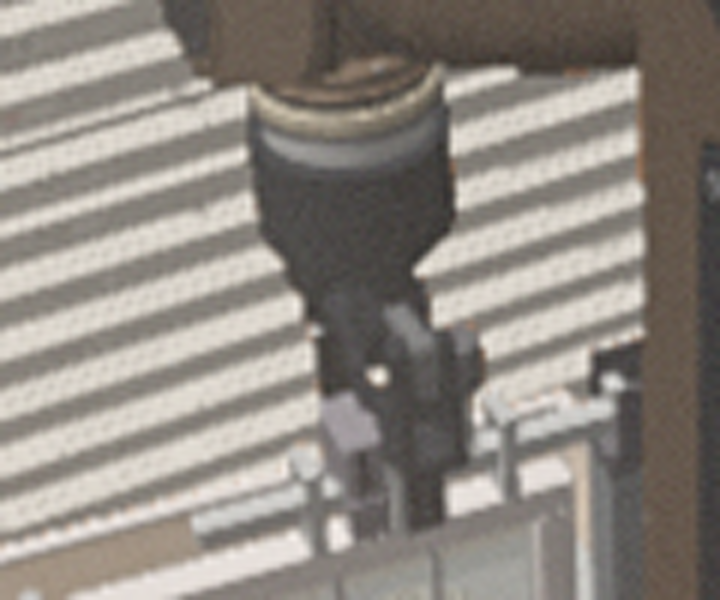

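The fingers straddle the saddle, with the front finger at crop px (425,450) in front of the grey block at (350,430). I'll close gently.

>>> send_rows(series=[[[0, 0, 0, 0, 0, 0, -1], [0, 0, 0, 0, 0, 0, -1], [0, 0, 0, 0, 0, 0, -1], [0, 0, 0, 0, 0, 0, -1], [0, 0, 0, 0, 0, 0, -1], [0, 0, 0, 0, 0, 0, -1], [0, 0, 0, 0, 0, 0, -1]]], force=35)

```text
time: 5.22
eef_pos: [0.5119, 0.0918, 0.165]
tcp_rot: [0.745, 0.667, 0.0, 0.0]
contact_force: [0.2, 0.6, 4.8]
opening: 0.417
finger_force: 38.2
```

>>> send_rows(series=[[[0, 0, -1, 0, 0, 0, -1], [0, 0, -1.5, 0, 0, 0, -1], [0, 0, -2, 0, 0, 0, -1], [0, 0, -2, 0, 0, 0, -1], [0, 0, -1.5, 0, 0, 0, -1], [2, -0.3, 0, 0, 0, 0, -1], [4, -0.5, 0, 0, 0, 0, -1], [4, -0.5, 0, 0, 0, 0, -1], [4, -0.5, 0, 0, 0, 0, -1], [4, -0.5, 0, 0, 0, 0, -1]]])

```text
time: 6.48
eef_pos: [0.508, 0.2745, 0.2445]
tcp_rot: [0.745, 0.667, -0.0, -0.0]
contact_force: [0.2, -0.4, -0.9]
opening: 0.418
finger_force: 37.6
```

```bash
python3 -c "
from h import *
go([.507,.321,.016],-.105)
c=ctrl.read_camera('scene');t=ctrl.read_camera('top')
cv2.imwrite('pics/g3.png',np.hstack([cv2.resize(x,(400,400),interpolation=2) for x in (c['img'][170:370,130:330,::-1],t['img'][165:305,150:290,::-1])]))"
```

```text
6.475 [0.508  0.2745 0.2445] [ 7.449e-01  6.672e-01 -2.000e-04 -1.000e-04] F [ 0.2 -0.4 -0.9] op 0.418 37.6
shift cm [ 4.61 -0.6  22.85] yaw err 0.005 tilt [-0.0005 -0.0002]
```

View pics/g3.png

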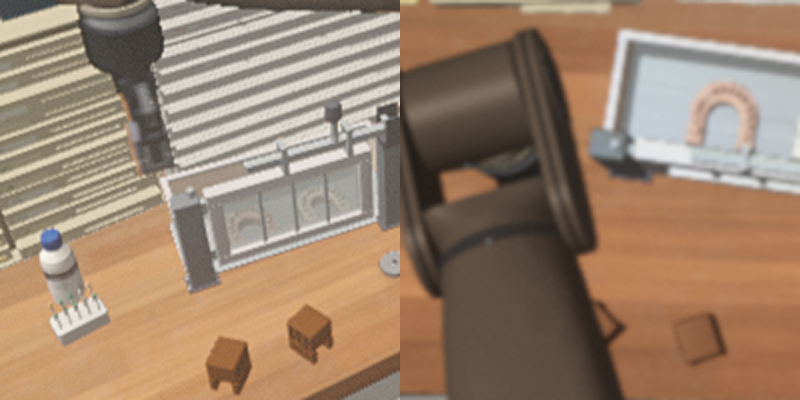

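The saddle is held between the fingers at left-crop px (150,140), with the bar clear. I'll move further left and lower it.

>>> send_rows(series=[[[3, -0.4, 0, 0, 0, 0, -1], [1.6, -0.2, 0, 0, 0, 0, -1], [0, 0, 3, 0, 0, 0, -1], [0, 0, 4, 0, 0, 0, -1], [0, 0, 4, 0, 0, 0, -1], [0, 0, 4, 0, 0, 0, -1], [0, 0, 3, 0, 0, 0, -1], [0, 0, 2, 0, 0, 0, -1], [0, 0, 1, 0, 0, 0, -1], [0, 0, 0, 0, 0, 0, -1]]])

```text
time: 7.82
eef_pos: [0.5075, 0.3196, 0.0343]
tcp_rot: [0.745, 0.667, -0.0, -0.0]
contact_force: [0.4, -0.3, -0.7]
opening: 0.418
finger_force: 37.6
```

```bash
python3 -c "
from h import *
go([.507,.321,.016],-.105)"
```

```text
7.825 [0.5075 0.3196 0.0343] [ 7.449e-01  6.671e-01 -2.000e-04 -0.000e+00] F [ 0.4 -0.3 -0.7] op 0.418 37.6
shift cm [ 0.14 -0.07  1.83] yaw err 0.0051 tilt [-0.0003 -0.0002]
```

>>> send_rows(series=[[[0, 0, 0.8, 0, 0, 0, -1], [0, 0, 0.5, 0, 0, 0, -1], [0, 0, 0.2, 0, 0, 0, -1], [0, 0, 0.2, 0, 0, 0, -1], [0, 0, 0.1, 0, 0, 0, -1], [0, 0, 0, 0, 0, 0, -1], [0, 0, 0, 0, 0, 0, -1]]])

```text
time: 8.7
eef_pos: [0.5075, 0.3197, 0.0164]
tcp_rot: [0.745, 0.667, 0.0, 0.0]
contact_force: [-0.6, -0.3, -0.7]
opening: 0.416
finger_force: 37.6
```

>>> send_rows(series=[[[0, 0, 0.1, 0, 0, 0, -1], [0, 0, 0.1, 0, 0, 0, -1], [0, 0, 0, 0, 0, 0, -1], [0, 0, 0, 0, 0, 0, -1]]])

```text
time: 9.2
eef_pos: [0.5074, 0.3197, 0.0143]
tcp_rot: [0.745, 0.667, -0.0, -0.0]
contact_force: [0.6, -0.8, -0.6]
opening: 0.418
finger_force: 37.7
```

>>> send_rows(series=[[[0, 0, 0.1, 0, 0, 0, -1], [0, 0, 0.1, 0, 0, 0, -1], [0, 0, 0.1, 0, 0, 0, -1], [0, 0, 0, 0, 0, 0, -1]]])

```text
time: 9.7
eef_pos: [0.5076, 0.3198, 0.0141]
tcp_rot: [0.745, 0.667, -0.001, -0.0]
contact_force: [-6.0, -2.3, 14.2]
opening: 0.414
finger_force: 39.6
```

Contact with the worktop. I'll release, then retreat upwards.

>>> send_rows(series=[[[0, 0, -0.2, 0, 0, 0, -0.1], [0, 0, 0, 0, 0, 0, 0.2], [0, 0, 0, 0, 0, 0, 0.6], [0, 0, 0, 0, 0, 0, 0.6], [0, 0, 0, 0, 0, 0, 0.6], [0, 0, -1, 0, 0, 0, 0.6], [0, 0, -3, 0, 0, 0, 0.6], [0, 0, -5, 0, 0, 0, 0.6], [0, 0, -6, 0, 0, 0, 0.6], [0, 0, -6, 0, 0, 0, 0.6]]])

```text
time: 10.95
eef_pos: [0.5071, 0.3196, 0.2259]
tcp_rot: [0.745, 0.667, 0.0, 0.0]
contact_force: [1.0, 0.9, -0.7]
opening: 0.798
finger_force: 0.0
```

```bash
python3 -c "
from h import *
go([.509,.054,.30],-.105+np.pi/2)
c=ctrl.read_camera('scene')
cv2.imwrite('pics/g4.png',cv2.resize(c['img'][200:350,130:330,::-1],(800,600),interpolation=2))"
```

```text
10.95 [0.5071 0.3196 0.2259] [7.449e-01 6.672e-01 3.000e-04 1.000e-04] F [ 1.   0.9 -0.7] op 0.798 0.0
shift cm [-26.37   3.11  -7.42] yaw err 1.5758 tilt [0.0007 0.0003]
```

View pics/g4.png

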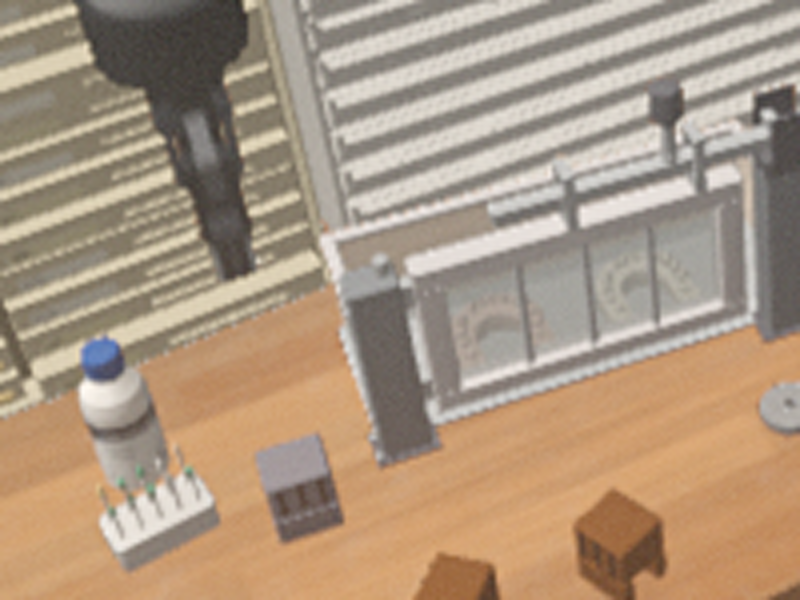

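The grey saddle stands upright and free at crop px (300,485), clear of the post at (395,400). The knob at (665,100) is undisturbed. Next I'll turn and go to the knob.

>>> send_rows(series=[[[0, 0, -1, 0, 0, -0.175, 0.6], [0, 0, -1, 0, 0, -0.175, 0.6], [0, 0, -1, 0, 0, -0.175, 0.6], [0, 0, -1, 0, 0, -0.175, 0.6], [0, 0, -1, 0, 0, -0.175, 0.6], [0, 0, -1, 0, 0, -0.175, 0.6], [0, 0, -1, 0, 0, -0.175, 0.6], [0, 0, 0, 0, 0, -0.175, 0.6], [0, 0, 0, 0, 0, -0.175, 0.6], [-0.4, -3, 0, 0, 0, 0, 0.6]]])

```text
time: 12.25
eef_pos: [0.5079, 0.2902, 0.2937]
tcp_rot: [0.051, 0.999, 0.0, 0.0]
contact_force: [1.0, -1.0, 0.8]
opening: 0.804
finger_force: 0.0
```

>>> send_rows(series=[[[-0.5, -4, 0, 0, 0, 0, 0.6], [-0.5, -4, 0, 0, 0, 0, 0.6], [-0.5, -4, 0, 0, 0, 0, 0.6], [-0.5, -4, 0, 0, 0, 0, 0.6], [-0.5, -4, 0, 0, 0, 0, 0.6], [-0.2, -2, 0, 0, 0, 0, 0.6], [0, 0, 0, 0, 0, 0, 0.6], [0, 0, 0, 0, 0, 0, 0.6]]])

```text
time: 13.25
eef_pos: [0.5118, 0.0684, 0.2936]
tcp_rot: [0.053, 0.999, 0.0, 0.0]
contact_force: [0.5, 0.3, -0.3]
opening: 0.798
finger_force: 0.0
```

```bash
python3 - <<'E'
from h import *
t=ctrl.read_camera("top");s=ctrl.read_camera("scene")
# knob head centroid in the scene image by dark mask; knob centre at z .214
g=s["img"].max(2)[212:245,285:312]; m=(g<95).astype(np.uint8)
n,l,st,ce=cv2.connectedComponentsWithStats(m)
for i in range(1,n):
    if st[i,4]>15: print(st[i]+[285,212,0,0,0],ce[i]+[285,212])
for p in [tuple(ce[i]+[285,212]) for i in range(1,n) if st[i,4]>15]: print(plane(s,*p,.214))
go([.5093,.0543,.193],-.105+np.pi/2)
E
```

```text
[296 223   4   9  19] [297.89473684 226.78947368]
[0.4996631  0.05524877 0.214     ]
13.35 [0.5118 0.0687 0.2934] [5.220e-02 9.986e-01 1.000e-04 1.000e-04] F [ 0.7  0.4 -0.6] op 0.8 0.0
shift cm [ 0.1  -1.46 10.04] yaw err -0.0005 tilt [0.0002 0.0002]
```

>>> send_rows(series=[[[0.1, -1.45, 2, 0, 0, 0, 0.6], [0, 0, 3, 0, 0, 0, 0.6], [0, 0, 3, 0, 0, 0, 0.6], [0, 0, 2.3, 0, 0, 0, 0.6], [0, 0, 0, 0, 0, 0, 0.6], [0, 0, 0, 0, 0, 0, 0.6]]])

```text
time: 14.1
eef_pos: [0.5095, 0.0533, 0.1906]
tcp_rot: [0.053, 0.999, -0.0, 0.0]
contact_force: [0.8, 0.3, 0.5]
opening: 0.799
finger_force: 0.0
```

```bash
python3 - <<'E'
from h import *
s=ctrl.read_camera("scene")
go([.5093,.0543,.191],-.105+np.pi/2)
cv2.imwrite('pics/g5.png',cv2.resize(s['img'][180:270,240:360,::-1],(800,600),interpolation=2))
E
```

```text
14.15 [0.5099 0.0533 0.1913] [ 5.280e-02  9.986e-01 -1.000e-04  9.000e-04] F [-0.2 -0.3  1.1] op 0.796 0.0
shift cm [0.07 0.09 0.03] yaw err 0.0007 tilt [ 0.0017 -0.0002]
```

View pics/g5.png

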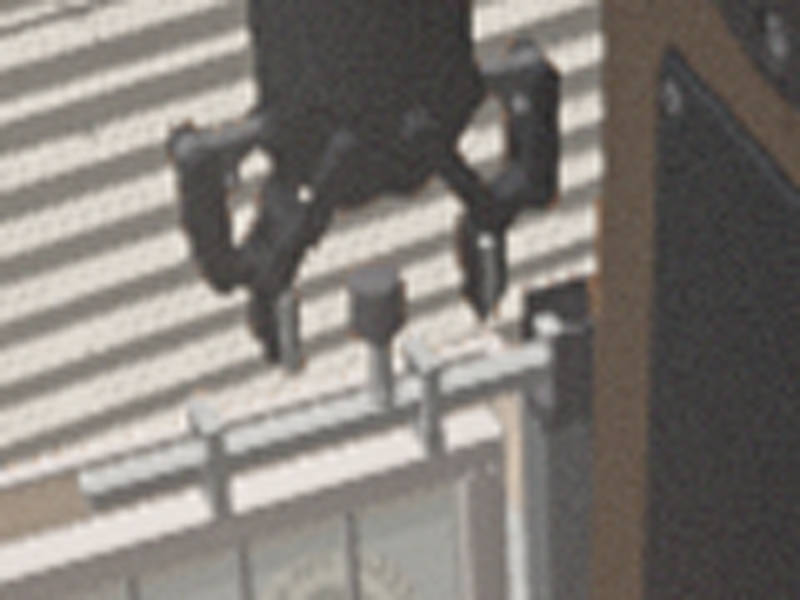

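The fingers straddle the knob at crop px (377,305), with tips at (285,360) and (487,315), above the guides. I'll close, biased slightly towards the drawing side.

>>> send_rows(series=[[[0, 0.2, 0, 0, 0, 0, 0.2], [0, 0, 0, 0, 0, 0, -0.2], [0, 0, 0, 0, 0, 0, -1], [0, 0, 0, 0, 0, 0, -1], [0, 0, 0, 0, 0, 0, -1], [0, 0, 0, 0, 0, 0, -1], [0, 0, 0, 0, 0, 0, -1]]], force=60)

```text
time: 15.02
eef_pos: [0.5099, 0.0554, 0.191]
tcp_rot: [0.053, 0.999, -0.0, 0.001]
contact_force: [-0.6, -0.6, 4.6]
opening: 0.243
finger_force: 58.7
```

>>> send_rows(series=[[[0, 0, -0.2, 0, 0, 0, -1], [0, 0, -0.3, 0, 0, 0, -1], [0, 0, -0.3, 0, 0, 0, -1], [0, 0, -0.1, 0, 0, 0, -1], [0, 0, 0, 0, 0, 0, -1], [0, 0, 0, 0, 0, 0, -1]]])

```text
time: 15.78
eef_pos: [0.5093, 0.0555, 0.1992]
tcp_rot: [0.053, 0.999, 0.0, -0.0]
contact_force: [0.4, -1.2, -2.8]
opening: 0.237
finger_force: 58.7
```

```bash
python3 - <<'E'
from h import *
s=ctrl.read_camera("scene")
rep(); print(ctrl.get_state()["wrist_torque"].round(2))
cv2.imwrite('pics/g6.png',cv2.resize(s['img'][200:260,250:330,::-1],(800,600),interpolation=2))
E
```

```text
15.825 [0.5093 0.0555 0.1992] [ 5.280e-02  9.986e-01  0.000e+00 -3.000e-04] F [ 0.4  0.5 -2.7] op 0.236 58.7
[-0.02 -0.05  0.02]
```

View pics/g6.png

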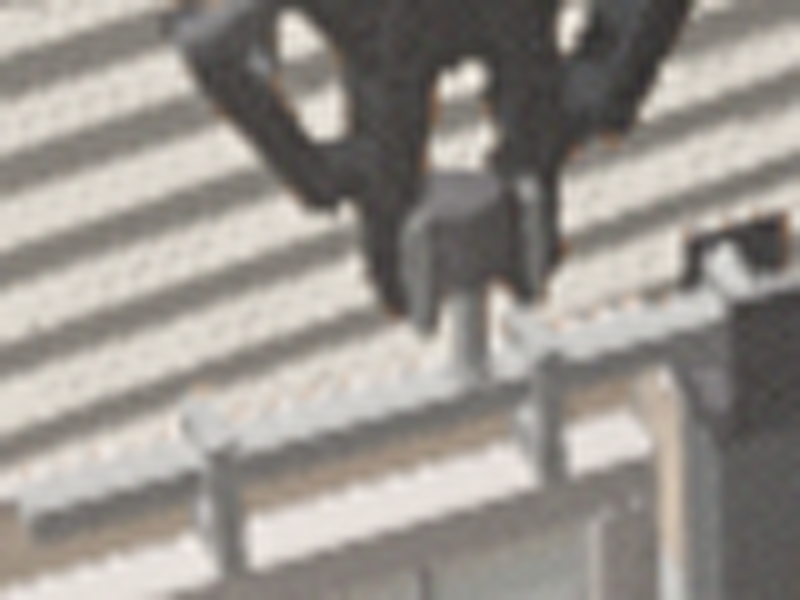

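The whole bolt has risen. The bar stands clear of the rail and the force shows just its weight, 2.8 N. I'll raise it a touch more and draw slowly.

>>> send_rows(series=[[[0, 0, -0.08, 0, 0, 0, -1], [0, 0.2, 0, 0, 0, 0, -1], [0, 0.2, 0, 0, 0, 0, -1], [0, 0.2, 0, 0, 0, 0, -1], [0, 0.2, 0, 0, 0, 0, -1], [0, 0, 0, 0, 0, 0, -1]]])

```text
time: 16.58
eef_pos: [0.5104, 0.0636, 0.2001]
tcp_rot: [0.053, 0.999, 0.0, 0.0]
contact_force: [0.6, -1.0, -2.6]
opening: 0.244
finger_force: 58.7
```

Free running. I'll continue.

>>> send_rows(series=[[[0, 0.4, 0, 0, 0, 0, -1], [0, 0.4, 0, 0, 0, 0, -1], [0, 0.4, 0, 0, 0, 0, -1], [0, 0.4, 0, 0, 0, 0, -1], [0, 0.4, 0, 0, 0, 0, -1], [0, 0.4, 0, 0, 0, 0, -1], [0, 0.4, 0, 0, 0, 0, -1], [0, 0.3, 0, 0, 0, 0, -1], [0, 0, 0, 0, 0, 0, -1], [0, 0, 0, 0, 0, 0, -1]]])

```text
time: 17.82
eef_pos: [0.5136, 0.0942, 0.2001]
tcp_rot: [0.053, 0.999, -0.0, -0.0]
contact_force: [0.9, -1.0, -2.7]
opening: 0.242
finger_force: 58.7
```

>>> send_rows(series=[[[0, 0.2, 0, 0, 0, 0, -1], [0, 0.2, 0, 0, 0, 0, -1], [0, 0, 0, 0, 0, 0, -1], [0, 0, 0, 0, 0, 0, -1]]])

```text
time: 18.32
eef_pos: [0.514, 0.0982, 0.2001]
tcp_rot: [0.053, 0.999, -0.0, -0.0]
contact_force: [-0.6, -0.3, -2.4]
opening: 0.243
finger_force: 58.7
```

```bash
python3 - <<'E'
from h import *
s=rep(); p=s["eef_pos"]; a=-.105
gy=np.array([-np.sin(a),np.cos(a)]); K=np.array([.5093,.0543]); H=K+.185*gy
print("hinge",H,"draw",(p[:2]-K)@gy,"dx",(p[:2]-K)@[np.cos(a),np.sin(a)])
# swing about H by clockwise steps, print row in tool axes (mid-rotated)
n=12; th=-.35/n; R=Ro.from_quat(s["tcp_rot"]).as_matrix(); 
c,S=np.cos(th),np.sin(th); v=p[:2]-H; d=np.array([[c,-S],[S,c]])@v-v
print("row1 cm",R.T@np.r_[d*100,0],"rz",-th)
E
```

```text
18.325 [0.514  0.0982 0.2001] [ 0.0528  0.9986 -0.     -0.    ] F [-0.6 -0.3 -2.4] op 0.243 58.7
hinge [0.52868933 0.23828112] draw 0.04420141261093489 dx 0.00010186289619453642
row1 cm [4.10612658e-01 5.39495506e-03 6.15305336e-06] rz 0.029166666666666664
```

>>> send_rows(series=[[[0.41, 0.005, 0, 0, 0, 0.029, -1], [0.41, 0.005, 0, 0, 0, 0.029, -1], [0.41, 0.005, 0, 0, 0, 0.029, -1], [0.41, 0.005, 0, 0, 0, 0.029, -1], [0, 0, 0, 0, 0, 0, -1]]])

```text
time: 18.95
eef_pos: [0.4979, 0.101, 0.2003]
tcp_rot: [0.111, 0.994, 0.0, 0.0]
contact_force: [2.6, 1.1, -3.4]
opening: 0.24
finger_force: 58.8
```

Spring force is about 3 N with no jam. I'll continue to about 20 degrees.

>>> send_rows(series=[[[0.41, 0.005, 0, 0, 0, 0.029, -1], [0.41, 0.005, 0, 0, 0, 0.029, -1], [0.41, 0.005, 0, 0, 0, 0.029, -1], [0.41, 0.005, 0, 0, 0, 0.029, -1], [0.41, 0.005, 0, 0, 0, 0.029, -1], [0.41, 0.005, 0, 0, 0, 0.029, -1], [0.41, 0.005, 0, 0, 0, 0.029, -1], [0.41, 0.005, 0, 0, 0, 0.029, -1], [0, 0, 0, 0, 0, 0, -1], [0, 0, 0, 0, 0, 0, -1]]])

```text
time: 20.2
eef_pos: [0.467, 0.1116, 0.2003]
tcp_rot: [0.225, 0.974, -0.0, 0.0]
contact_force: [3.4, -0.3, -1.1]
opening: 0.24
finger_force: 58.9
```

>>> send_rows(series=[[[0, 0, 0, 0, 0, 0, -1], [0, 0, 0, 0, 0, 0, -1], [0, 0, 0, 0, 0, 0, -1], [0, 0, 0, 0, 0, 0, -1]]])

```text
time: 20.7
eef_pos: [0.467, 0.1115, 0.2002]
tcp_rot: [0.225, 0.974, -0.0, 0.0]
contact_force: [3.6, -0.5, -0.1]
opening: 0.237
finger_force: 58.9
```

```bash
python3 - <<'E'
from h import *
s=rep(); H=np.array([.5287,.2383]); v=s["eef_pos"][:2]-H
print("angle",-.105-np.pi/2-np.arctan2(v[1],v[0]),"draw",.185-np.linalg.norm(v))
c=ctrl.read_camera("scene")
cv2.imwrite('pics/g7.png',cv2.resize(c['img'][190:340,160:360,::-1],(800,600),interpolation=2))
E
```

```text
20.7 [0.467  0.1115 0.2002] [ 2.250e-01  9.744e-01 -1.000e-04  0.000e+00] F [ 3.6 -0.5 -0.1] op 0.237 58.9
angle 0.3479764306425901 draw 0.0440009674551802
```

View pics/g7.png

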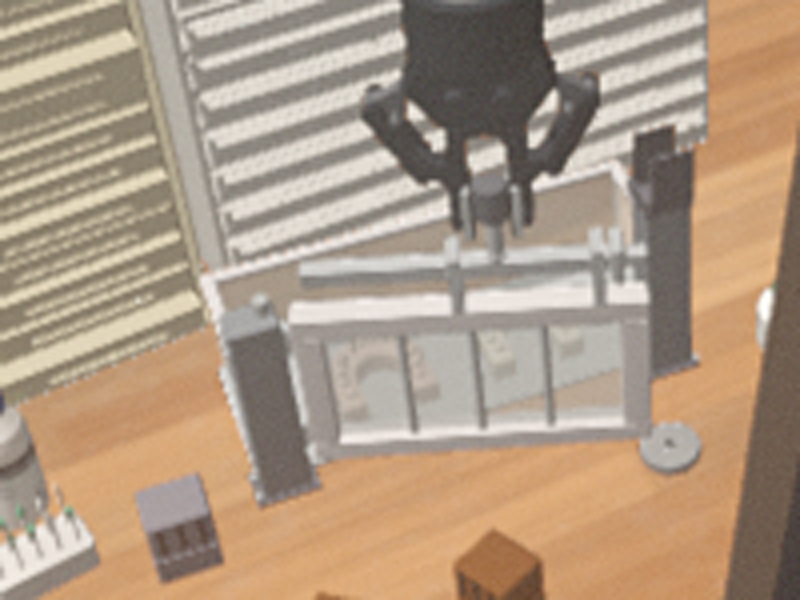

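The gate stands open about 0.35 rad, the knob is gripped at crop px (490,200), and the bolt is drawn with its head by the outer guide. The saddle is free at (178,525). I'm handing it in.

```bash
python3 -c "
from plant import ctrl
print(ctrl.sign_off())"
```

```text
the job is handed in; nothing more can be done
None
```

I handed the job in at about 21 s. The saddle stands on the worktop left of the pen, the bolt is drawn about 44 mm, and the gate is held open at about 0.35 rad with the knob still gripped; the sign-off gave no verdict.

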